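# Snug down the wing nut on an embroidery hoop stand

## Robot

A 6-joint arm with a two-finger parallel gripper is mounted at the origin on the work surface. World frame = base frame: x ahead of the robot, y to its left, z up, the work surface at z = 0. Lengths are in m, angles in rad, forces in N, time in s.
With the tool pointing down it reaches from about 0.425 to 0.95 m from the base axis. Payload 3.5 kg.
Tool frame: the origin (TCP) lies midway between the tips of the shut fingers; the grasp point (between the pads) lies 19 mm behind it (ctrl.pinch_z is the distance from the TCP to the grasp point, in m); z points along the fingers, y is the line along which they close (so a half turn about z gives the same grasp; the last joint's range is limited). The gripper opens to 85 mm and grips with 20 to 120 N. Pads are 22 mm wide; open, the fingers measure 114 mm over their backs; the gripper's body (76 mm by 85 mm) begins 54 mm behind the grasp point. The pads swing forward as they close: fully open they stand 13 mm farther back than shut.
Start: joints at [-1.423, 0.286, 1.577, -0, 1.279, -0.15], TCP at [0.198, -0.645, 0.204] pointing down, gripper open.
Joint ranges: [-2.77, 2.77], [-0.9, 2.22], [0.21, 2.48], [-1.53, 4.67], [0.24, 2.81], [-2.84, 2.84]. Speed limits (rad/s): [2.79, 2.79, 3.14, 3.14, 3.14, 3.14].

## Interface

Orientations are given as a unit quaternion [x, y, z, w].
In Python, from plant import get_state, viewer, sign_off, ctrl gives the robot as it stands. The module is installed in compiled form; this text tells all that it offers.
- The arm moves only by the shell command python3 -m handwheel 'ROWS' [FORCE]. ROWS is JSON, a list that holds one entry, the list of rows, each a list of 5 numbers: the finger opening in m, from 0 to 0.0854, then the shift along the tool's x, y, z in m, then the turn about the tool's z in degrees. In form: [[[claw, x, y, z, spin], ...]]. A call has 1 to 12 rows; each row shifts and turns the commanded pose from where the row before left it, along the tool's axes as they then stand; what a row does not reach is not made up. A row lasts 1/12 s, in which the tool goes at most 41.7 mm and 7.16 degrees, less where a joint would pass 70% of its speed; a pose out of reach is approached as far as the arm can. A call is refused whole if a number of a shift passes 0.0417 or a number of a turn 7.16, either way. A call with a gripper value outside its range is refused whole. The fingers move at their own pace and stop on an object; FORCE is the grip in N (left out, the last holds). Time passes only in rows, so rows that do not move let the fingers close. It gives the time, the measured TCP pose, the force, the opening and the grip force at its end, in the units of the state.
- get_state(): the state, without advancing time (a new reading comes with each control period).
- viewer.read_camera(name): name is "side" or "top"; returns the picture (400x640x3 uint8, blue, green, red); there is no depth.
- viewer.camera_params(name): a dict with "fov_y" (degrees; the focal length in pixels is half the picture's height over the tangent of half this angle, whatever the lens; pixels are square), "cx", "cy" (the principal point, pixels), "xyz" and "attitude" of the camera in the world. Camera axes: x right, y up, looking along -z (the intrinsics and any distortion apply to the point x, -y, -z); pixel columns grow to the right and rows downward; lengths in m; the calibration is good to about 2 mm. A picture is of the moment at which its call begins. camera_params takes no time and is no camera call.
- sign_off(): hands the job in; it is judged then, once.
Trained networks look in the newest picture that a camera, given by its name, has taken for a name from the list of things; names that differ only in an ending like _2 or _b are one class to them, and where a whole thing is asked for, a point or a joint stands for the part that bears it (a point fixed in the world has none). Each returns a list of dicts, best first, with "confidence" (0 to 1); they miss things now and then, are a little off and sometimes report something else, mostly with a low value. They report only what shows in the picture. A call takes as long as a camera call. They do not tell look-alikes from the thing itself.
- viewer.look_for(camera, name): "extent" ([left, top, width, height] as shares, 0 to 1, of the picture: columns of its width, rows of its height, round what is visible of it).
- viewer.outline_of(camera, name): "mask" (400x640 bool, what is visible of it) and "extent" ([left, top, width, height] as shares, 0 to 1, of the picture: columns of its width, rows of its height, round what is visible of it).
- viewer.pinpoint(camera, name): "xy" ([column, row] as shares, 0 to 1, of the picture: columns of its width, rows of its height: a listed point, or the origin of a listed thing).
The state is a dict: "time": time; "qpos": joint angles; "dq": joint speeds; "joint_efforts": joint torques, N m; "eef_pos": TCP position; "tcp_rot": TCP orientation; "contact_force": force on the tool from outside, world axes, zero at the start; "wrist_torque": the same for the moment, N m; "opening": opening from 0.0 (shut) to 1.0 (fully open); "finger_force": force on a finger pad.
Only numpy, scipy, OpenCV 4.12 (cv2) and the standard library are available. Lean on these libraries where they do the work, as an engineer would, in place of code of your own. Each camera call takes 0.05 s, during which the arm holds its last target. There are 200 camera calls.

## Task

The embroidery hoop lies loose in its wooden stand. Tighten the big wing nut clockwise (seen from above) until it stops and the clamp plate is down on the hoop, by pushing its wings round with a fingertip, stroke after stroke; do not take hold of the nut or force it. Leave the hoop lying where it is, leave the two spools and the jar alone, and move clear at the end.

Things in the scene. Friction and masses are not known exactly. Their poses are not given: they have to be found in the camera images.
- stand: Fixed hoop stand of pale wood. Origin on the upright bolt's axis at table level; x axis from the bolt to the hoop, z up. Base board x -70 to 185 mm, y -60 to 60 mm, 14 mm thick. The lower jaw under the bolt and a rest at x 166 mm, both 40 mm high, carry the hoop. The steel bolt, 12 mm thick, rises to z 100 mm.
- ledge_edge (a point): Middle of the upper front edge of the stand's ledge, at stand x -26 mm, z 114 mm. The ledge (8 mm thick, 90 mm wide in stand y, x -68 to -26 mm) sits on an upright (x -68 to -52 mm) and roofs over the rear of the nut: wings pass under it freely, but a finger cannot follow a wing right round. Axes as the stand.
- nut_seat (a point): On the bolt's axis at the underside of the steel wing nut (top of the clamp plate); turns and sinks with it, x axis along the wings. Hub 24 mm across below, 18 mm above, 18 mm high. Two opposite upright wings, plates 6 mm thick, reach to 35 mm from the axis: inner part 5 to 23 mm above this point; round outer ends, 20 mm across, centred 25 mm out, 7 to 27 mm above.
- wingnut (a joint): Turn of the wing nut in rad, growing clockwise seen from above. At 0 the wings lie along the stand's x axis. It stops hard at 12.57 (two turns), with the clamp plate on the hoop; starts between 2 and 6. The nut sinks 5 mm per turn, is stiff by about 0.03 N m and stays where it is left.
- jaw: Wooden clamp plate 60 x 50 x 12 mm under the nut (and the nut itself, which it carries); origin on the bolt's axis at its underside. x -26 to 34 mm and y -25 to 25 mm along the stand's axes. It sinks with the nut; its underside is at z 52 mm when down on the hoop.
- hoop_center (a point): Centre of the loose wooden embroidery hoop, 160 mm across outside, 148 mm inside, 12 mm high, with small brass lugs outside its far rim, lying flat on the stand with its near rim under the clamp plate; the point is half-way up, on the hoop's axis.
- spool_center (a point): Centre of a small thread spool standing on the base board inside the hoop, 32 mm across, 40 mm high. A bystander.
- bigspool_center (a point): Centre of a larger thread spool standing on the table beside the stand, 50 mm across, 60 mm high. A bystander.
- jar_center (a point): Centre of a lidded jar standing on the table beside the stand, 60 mm across, 75 mm high. A bystander.
Mind the look-alikes: they are no part of the job. There is more than one size of the part that bears hoop_center; the job needs the middle-sized.

How it is judged:
By the outcome, as a careful person would: the job done as asked, in the order asked, and still so for the second after the job is handed in, with the robot touching nothing.
It also fails if it takes over 72 s, if anything falls off the work surface, if the arm or the gripper's body presses on something with over 40 N, if the wrist force passes 120 N, or if a joint passes its speed limit or range.

## Working session

There is one attempt and no reset: what is moved stays moved. The work goes in short steps, Python scripts to look and compute and a shell command to move; the robot and the scene stay as the last step left them, time stands still between calls to the robot, and variables do not carry over. Pictures are saved under pics/ and viewed, at most 10 in all, crops included, and the job is handed in when it is done.

```bash
mkdir -p pics; cat > h.py <<'E'
import numpy as np, cv2
from plant import get_state, viewer, sign_off, ctrl
from scipy.spatial.transform import Rotation as R
def cam(n):
    p=viewer.camera_params(n); f=200/np.tan(np.radians(p['fov_y'])/2)
    return p,f,R.from_quat(p['attitude']) if len(np.shape(p['attitude']))==1 else R.from_matrix(p['attitude'])
def ray(n,xy):
    p,f,r=cam(n); d=np.array([(xy[0]*640-p['cx'])/f,-(xy[1]*400-p['cy'])/f,-1]); return np.array(p['xyz']),r.apply(d)
def onz(n,xy,z):
    o,d=ray(n,xy); return o+d*(z-o[2])/d[2]
def proj(n,P):
    p,f,r=cam(n); q=r.inv().apply(np.array(P)-p['xyz']); return np.array([p['cx']+f*q[...,0]/-q[...,2],p['cy']-f*q[...,1]/-q[...,2]]).T
E
python3 - <<'E'
from h import *
for n in('side','top'):
    print(viewer.camera_params(n)); cv2.imwrite(f'pics/{n}0.png',viewer.read_camera(n))
    for k in ('stand','ledge_edge','nut_seat','jaw','hoop_center','spool_center','bigspool_center','jar_center'):
        print(n,k,[(np.round(np.array(d['xy'])*[640,400],1).tolist(),round(d['confidence'],2)) for d in viewer.pinpoint(n,k)[:4]])
print(get_state())
E
```

```text
{'fov_y': 45.86975423821887, 'cx': 318.7239208671061, 'cy': 200.56008042027622, 'xyz': array([ 0.39693792, -0.58171958,  0.77282703]), 'attitude': array([ 0.38070151, -0.06693293, -0.14502535,  0.91079855])}
side stand [([277.9, 243.8], 0.89)]
side ledge_edge [([266.8, 215.9], 0.72)]
side nut_seat [([279.9, 225.2], 0.65)]
side jaw [([277.6, 227.8], 0.79)]
side hoop_center []
side spool_center []
side bigspool_center [([251.9, 198.2], 0.87)]
side jar_center [([318.7, 276.3], 0.73)]
{'fov_y': 47.043783171963746, 'cx': 320.97933423136345, 'cy': 205.3722359058794, 'xyz': array([0.49113019, 0.08257117, 0.96010534]), 'attitude': array([-0.04809712,  0.05717094,  0.70921393, -0.70102336])}
top stand [([326.8, 256.5], 0.73)]
top ledge_edge []
top nut_seat [([328.2, 250.7], 0.69)]
top jaw [([326.5, 252.8], 0.61)]
top hoop_center []
top spool_center [([313.0, 207.2], 0.8)]
top bigspool_center [([264.1, 270.4], 0.64)]
top jar_center [([391.5, 236.0], 0.61)]
{'time': 0.9, 'qpos': array([-1.42301238e+00,  2.86293475e-01,  1.57666483e+00, -3.39695733e-06,
        1.27857700e+00, -1.49992339e-01]), 'dq': array([-1.52182007e-03, -1.20560138e-04,  1.65438642e-03, -4.72792305e-04,
        5.37686977e-05,  2.38443719e-04]), 'joint_efforts': array([-9.13017084e-04, -4.05961812e+01, -2.92946523e+01, -1.30062772e-04,
        4.86820882e-04, -1.00877369e-05]), 'eef_pos': array([ 0.19807527, -0.64529244,  0.20384829]), 'tcp_rot': array([ 9.88936548e-01,  1.48339151e-01, -1.65814768e-06,  2.86704021e-05]), 'contact_force': array([ 0.76120922, -0.24351449,  0.86935836]), 'wrist_torque': array([ 0.06470373,  0.01545501, -0.07266086]), 'finger_force': 0.0, 'opening': 0.9968159263597298}
```

View pics/top0.png

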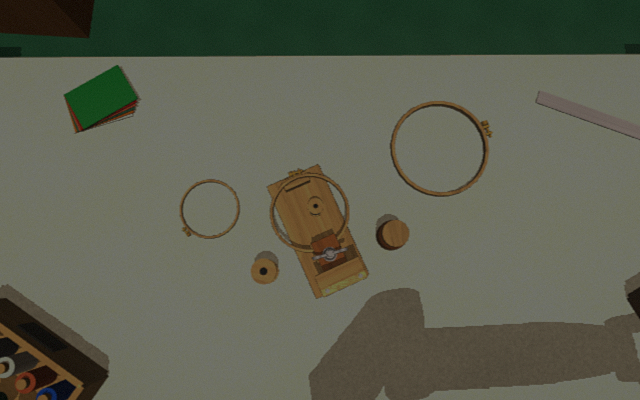

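View pics/side0.png

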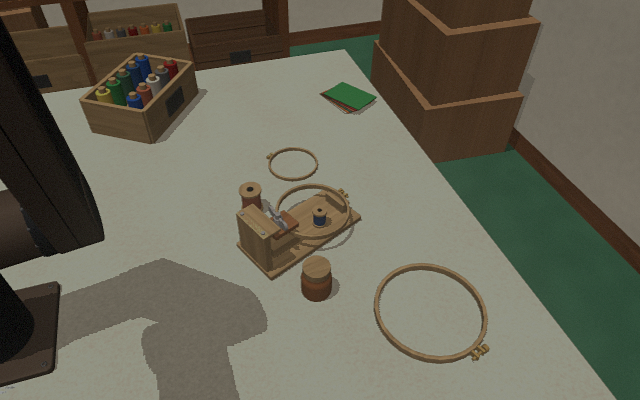

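The top view shows three hoops: small (210,209), middle (310,211) lying on the stand, and large (440,148). The middle one, under the clamp plate, fits the description. The nut is at about (329,254), the ledge behind it (nearer the robot) at about (343,277), the big spool at (264,270) and the jar at (393,233). I'll confirm with one enlarged crop.

```bash
python3 - <<'E'
from h import *
a=cv2.imread('pics/top0.png')[155:305,250:420]; b=cv2.imread('pics/side0.png')[175:285,225:375]
cv2.imwrite('pics/crop.png',cv2.convertScaleAbs(np.hstack([cv2.resize(a,(453,400),interpolation=3),cv2.resize(b,(345,400)[:1]+(253,),interpolation=3) if 0 else cv2.copyMakeBorder(cv2.resize(b,(345,253),interpolation=3),0,147,0,0,0)]),alpha=1.5))
m=viewer.read_camera('top'); d=viewer.outline_of('top','stand')
# board corners (z=.014), hand-picked in top picture
for q in [(267,184),(320,165),(368,272),(318,298)]: print(q,onz('top',np.array(q)/[640,400],.014).round(4))
for n,k,z in [('top','nut_seat',.071),('side','nut_seat',.071),('top','stand',0),('side','stand',0),('side','ledge_edge',.114),('top','jaw',.059),('side','jaw',.059),('top','spool_center',.034),('top','bigspool_center',.03),('top','jar_center',.0375),('side','bigspool_center',.03),('side','jar_center',.0375)]:
    viewer.read_camera(n); r=viewer.pinpoint(n,k)
    if r: print(n,k,onz(n,r[0]['xy'],z).round(4))
E
```

```text
(267, 184) [0.6796 0.182  0.014 ]
(320, 165) [0.7193 0.0705 0.014 ]
(368, 272) [ 0.4946 -0.0247  0.014 ]
(318, 298) [0.4439 0.0779 0.014 ]
top nut_seat [0.5298 0.0552 0.071 ]
side nut_seat [0.5288 0.0541 0.071 ]
top stand [0.5264 0.0613 0.    ]
side stand [0.5267 0.0559 0.    ]
side ledge_edge [0.5024 0.0374 0.114 ]
top jaw [0.5269 0.0588 0.059 ]
top spool_center [0.6376 0.0832 0.034 ]
top bigspool_center [0.5049 0.187  0.03  ]
top jar_center [ 0.57   -0.0682  0.0375]
side bigspool_center [0.5005 0.1787 0.03  ]
side jar_center [ 0.5731 -0.0769  0.0375]
```

View pics/crop.png

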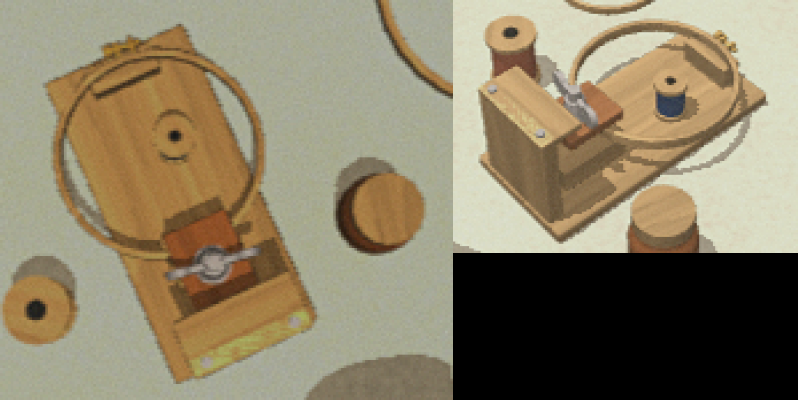

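The crop confirms it. The middle hoop lies under the brown clamp plate with its brass lugs at the far rim. The nut wings run across the stand, at crop pixels (170,273)–(262,247), which puts the joint at about 4.84 rad, so roughly 443° remain. The stand's bolt is at about (0.530, 0.0545) with yaw about 23.4°. I'll move in with the fingers shut, in front of the right-hand wing.

```bash
python3 -m handwheel '[[[0,0.0226,-0.0226,0,0],[0,0.0226,-0.0226,0,0],[0,0.0226,-0.0226,0,0],[0,0.0226,-0.0226,0,0],[0,0.0226,-0.0226,0,0],[0,0.0226,-0.0226,0,0],[0,0.0226,-0.0226,0,0],[0,0.0226,-0.0226,0,0],[0,0.0226,-0.0226,0,0],[0,0.0226,-0.0226,0,0],[0,0.0226,-0.0226,0,0],[0,0.0226,-0.0226,0,0]]]' 30
python3 -m handwheel '[[[0,0.0226,-0.0226,0.004,0],[0,0.0226,-0.0226,0.004,0],[0,0.0226,-0.0226,0.004,0],[0,0.0226,-0.0226,0.004,0],[0,0.0226,-0.0226,0.004,0],[0,0.0226,-0.0226,0.004,0],[0,0.0226,-0.0226,0.004,0],[0,0.0226,-0.0226,0.004,0],[0,0.0226,-0.0226,0.004,0],[0,0.0226,-0.0226,0.004,0],[0,0.0226,-0.0226,0.004,0],[0,0.0226,-0.0226,0.004,0]]]'
python3 -m handwheel '[[[0,0,0,0,0],[0,0,0,0,0]]]'
cat >> h.py <<'E'
AX=np.array([.530,.0545]); YAW=23.4
def rel():
    s=get_state(); r=R.from_quat(s['tcp_rot']).as_matrix(); x=r[:2,0];y=r[:2,1]
    d=s['eef_pos'][:2]-AX
    psi=np.degrees(np.arctan2(x[1],x[0]))
    print('t %.2f z %.4f psi %.1f face_phi %.1f | from axis along tool x(t) %.4f y(u) %.4f | j6 %.2f F %s tq %s open %.2f'%(s['time'],s['eef_pos'][2],psi,(psi-90-YAW+180)%360-180,d@x,d@y,s['qpos'][5],s['contact_force'].round(1),s['wrist_torque'].round(2),s['opening']))
E
python3 - <<'E'
from h import *
rel(); print(get_state()['eef_pos'])
for n in('side','top'):
    im=viewer.read_camera(n); c=proj(n,[.53,.0545,.08]).astype(int); print(n,c)
    cv2.imwrite(f'pics/{n}1.png',cv2.convertScaleAbs(cv2.resize(im[c[1]-50:c[1]+50,c[0]-65:c[0]+65],(780,600),interpolation=3),alpha=1.5))
    if n=='top': print([ (np.array(d['xy'])*[640,400],d['confidence']) for d in viewer.pinpoint(n,'nut_seat')])
E
```

```text
time: 3.2
eef_pos: [0.3783, -0.305, 0.2041]
tcp_rot: [0.989, 0.148, 0.0, 0.0]
contact_force: [0.5, -1.0, -0.1]
opening: -0.003
finger_force: 0.0
time: 4.2
eef_pos: [0.5581, 0.034, 0.1559]
tcp_rot: [0.989, 0.148, 0.0, 0.0]
contact_force: [0.9, -0.1, 0.3]
opening: 0.0
finger_force: 0.0
time: 4.37
eef_pos: [0.5575, 0.0337, 0.1555]
tcp_rot: [0.989, 0.15, -0.0, 0.0]
contact_force: [-0.3, -0.5, -1.4]
opening: -0.0
finger_force: 0.0
t 4.37 z 0.1555 psi 17.2 face_phi -96.2 | from axis along tool x(t) 0.0201 y(u) 0.0280 | j6 1.15 F [-0.3 -0.5 -1.4] tq [ 0.02 -0.02  0.03] open -0.00
[0.55754266 0.03368628 0.15547954]
side [277 220]
top [329 253]
[(array([328.704, 251.6  ]), 0.48)]
```

View pics/side1.png

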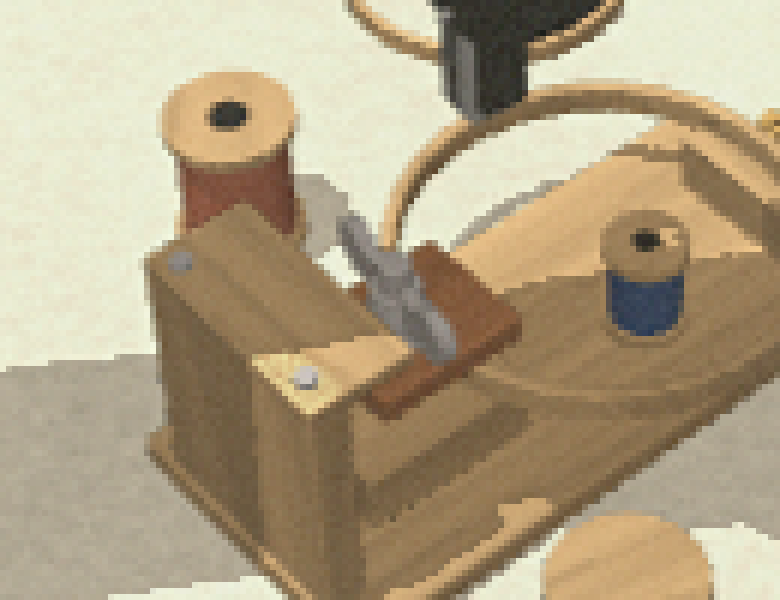

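The side crop shows the wings free across the plate. The left wing end is at about (350,215) and the right one at about (440,355), and the shut fingertips hover at about (485,110). I'll check the wing angle numerically, then descend.

```bash
python3 - <<'E'
from h import *
a,b=[onz('top',np.array(q)/[640,400],.087) for q in((313.8,257.4),(348.3,247.6))]
d=b-a; print(a,b,np.linalg.norm(d),(a+b)/2,np.degrees(np.arctan2(d[1],d[0]))-YAW)
E
python3 -m handwheel '[[[0,0.001,0.003,0.02,0],[0,0,0,0.02,0],[0,0,0,0.02,0],[0,0,0,0.0155,0],[0,0,0,0,0],[0,0,0,0,0]]]'
python3 -c "from h import *;rel()"
```

```text
[0.522906   0.08531726 0.087     ] [0.54059793 0.01970166 0.087     ] 0.06795888773409368 [0.53175196 0.05250946 0.087     ] -98.31019527835136
time: 5.02
eef_pos: [0.5585, 0.0288, 0.0799]
tcp_rot: [0.989, 0.147, -0.001, -0.0]
contact_force: [0.8, 0.3, -0.2]
opening: 0.001
finger_force: 0.0
t 5.02 z 0.0799 psi 17.0 face_phi -96.4 | from axis along tool x(t) 0.0198 y(u) 0.0329 | j6 1.15 F [ 0.8  0.3 -0.2] tq [-0.04 -0.01 -0.05] open 0.00
```

```bash
python3 -m handwheel '[[[0,-0.003,-0.001,0,0],[0,-0.003,-0.001,0,0],[0,-0.0038,0.0015,0.0001,7],[0,-0.0038,0.0015,0.0001,7],[0,-0.0038,0.0015,0.0001,7],[0,0,0,0,0],[0,0,0,0,0]]]'
python3 - <<'E'
from h import *
rel()
for n in('side','top'):
    im=viewer.read_camera(n); c=proj(n,[.53,.0545,.08]).astype(int)
    cv2.imwrite(f'pics/{n}2.png',cv2.convertScaleAbs(cv2.resize(im[c[1]-50:c[1]+50,c[0]-65:c[0]+65],(780,600),interpolation=3),alpha=1.5))
E
```

```text
time: 5.6
eef_pos: [0.5431, 0.0235, 0.0812]
tcp_rot: [0.999, -0.033, 0.001, 0.0]
contact_force: [0.4, -0.7, 0.0]
opening: 0.001
finger_force: 0.0
t 5.60 z 0.0812 psi -3.8 face_phi -117.2 | from axis along tool x(t) 0.0151 y(u) 0.0301 | j6 1.49 F [ 0.4 -0.7  0. ] tq [-0.05  0.02  0.03] open 0.00
```

View pics/side2.png

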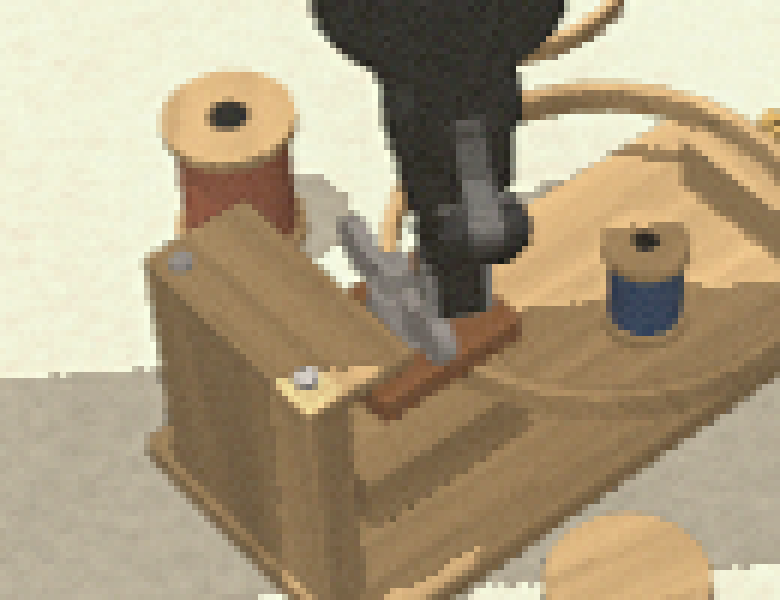

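The side view shows the wing ends still at (350,215) and (440,355), so the nut has not moved. The fingertip at (465,290) stands beside the wing. I'll check the top view.

View pics/top2.png

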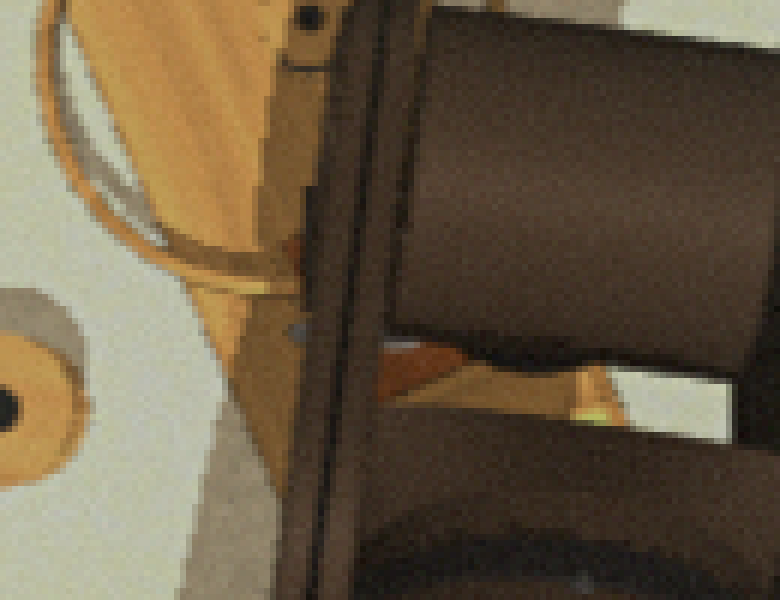

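```bash
python3 - <<'E'
from h import *
# project wing outline, candidate angles and TCP into both cameras' crops (6x, crop origin c-(65,50))
p=get_state()['eef_pos']
for n in('side','top'):
    c=proj(n,[.53,.0545,.08]).astype(int); f=lambda P:((proj(n,P)-(c-[65,50]))*6).round().astype(int).tolist()
    print(n,'tcp',f(p),'bolt top',f([.53,.0545,.1]))
    for ph in(-90,-98,-106,-114):
        a=np.radians(ph+YAW);u=np.array([np.cos(a),np.sin(a)])
        print(ph,[f([*(AX+r*u),.084]) for r in(.035,-.035)])
E
```

```text
side tcp [457, 360] bolt top [391, 263]
-90 [[460, 356], [329, 240]]
-98 [[448, 362], [341, 234]]
-106 [[434, 368], [354, 229]]
-114 [[420, 372], [368, 225]]
top tcp [492, 261] bolt top [398, 301]
-90 [[496, 258], [295, 348]]
-98 [[502, 272], [290, 334]]
-106 [[505, 287], [286, 319]]
-114 [[506, 303], [285, 303]]
```

```bash
python3 - <<'E'
from h import *
n='side';c=proj(n,[.53,.0545,.08]).astype(int); f=lambda P:((proj(n,P)-(c-[65,50]))*6).round().astype(int).tolist()
p=get_state()['eef_pos'];r=R.from_quat(get_state()['tcp_rot']).as_matrix()
print('hover tcp',f([.5575,.0337,.1555]),[f([.5575,.0337,.1555+d]) for d in(.013,.02)])
for dz in (0,-.012,-.02):
  print(dz,[f(p+r@[sx*.011,sy*h,dz]) for h in(.008,.0145) for sx in(-1,1) for sy in(-1,1)])
print(f([.55,.03,.16]),ctrl.pinch_z,[x for x in dir(ctrl) if x[0]!='_'])
im=cv2.imread('pics/side2.png'); cv2.imwrite('pics/side2c.png',cv2.convertScaleAbs(cv2.resize(im[180:420,330:560],(767,600)[:1]+(600,),interpolation=3)))
E
```

```text
hover tcp [484, 166] [[483, 136], [483, 120]]
0 [[419, 348], [429, 384], [485, 336], [495, 372], [415, 334], [433, 399], [480, 322], [499, 386]]
-0.012 [[417, 324], [427, 359], [484, 312], [494, 347], [413, 309], [431, 374], [479, 297], [498, 361]]
-0.02 [[416, 307], [426, 342], [483, 295], [493, 330], [412, 293], [430, 357], [479, 281], [498, 345]]
[464, 169] 0.0187 ['Unreachable', 'pinch_z']
```

View pics/side2c.png

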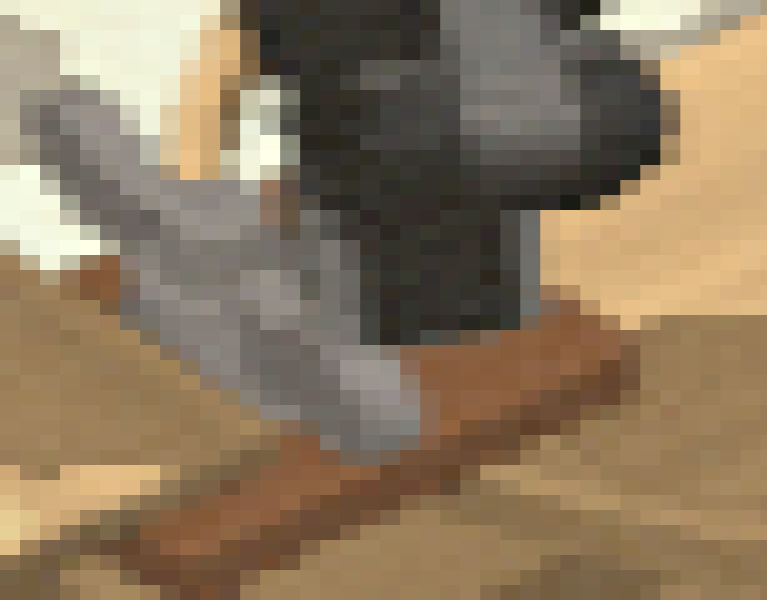

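The wing is at φ ≈ -98°, as estimated, but the drawn fingertip ends about 20 mm above where the reported TCP would project. It is passing above the wing. I'll back off and descend in small steps, watching for a light touch on the plate.

```bash
python3 -m handwheel '[[[0,0.0055,-0.0015,0,-7],[0,0.0055,-0.0015,0,-7],[0,0.0055,-0.0015,0,-7],[0,0,0,0.002,0],[0,0,0,0.002,0],[0,0,0,0.002,0],[0,0,0,0,0]]]'
python3 -c "from h import *;rel()"
python3 -m handwheel '[[[0,0,0,0.0015,0],[0,0,0,0.0015,0],[0,0,0,0,0]]]'
python3 -c "from h import *;rel()"
```

```text
time: 6.28
eef_pos: [0.558, 0.029, 0.0732]
tcp_rot: [0.989, 0.148, -0.001, -0.0]
contact_force: [0.2, -0.2, -0.8]
opening: 0.001
finger_force: 0.0
t 6.28 z 0.0732 psi 17.0 face_phi -96.4 | from axis along tool x(t) 0.0193 y(u) 0.0326 | j6 1.14 F [ 0.2 -0.2 -0.8] tq [ 0.   -0.    0.02] open 0.00
time: 6.53
eef_pos: [0.5584, 0.0289, 0.0706]
tcp_rot: [0.989, 0.148, -0.0, -0.0]
contact_force: [0.5, 0.9, 0.4]
opening: 0.001
finger_force: 0.0
t 6.53 z 0.0706 psi 17.0 face_phi -96.4 | from axis along tool x(t) 0.0196 y(u) 0.0328 | j6 1.14 F [0.5 0.9 0.4] tq [-0.03  0.06 -0.05] open 0.00
```

```bash
python3 -m handwheel '[[[0,0,0,0.002,0],[0,0,0,0.002,0],[0,0,0,0,0]]]'
python3 -m handwheel '[[[0,0,0,0.002,0],[0,0,0,0.002,0],[0,0,0,0,0]]]'
python3 - <<'E'
from h import *
rel();n='side';c=proj(n,[.53,.0545,.08]).astype(int); f=lambda P:((proj(n,P)-(c-[40,40]))*7.5).round().astype(int).tolist()
p=get_state()['eef_pos']; print(f(p),f(p+[0,0,.02]),f([*AX,.07]))
im=viewer.read_camera(n)
cv2.imwrite('pics/side3.png',cv2.convertScaleAbs(cv2.resize(im[c[1]-40:c[1]+40,c[0]-40:c[0]+40],(600,600),interpolation=3),alpha=2))
E
```

```text
time: 6.78
eef_pos: [0.5584, 0.029, 0.0665]
tcp_rot: [0.989, 0.148, -0.0, -0.0]
contact_force: [-0.1, -0.4, 0.4]
opening: -0.002
finger_force: 0.0
time: 7.03
eef_pos: [0.5584, 0.029, 0.0625]
tcp_rot: [0.989, 0.148, -0.0, -0.0]
contact_force: [0.4, -0.0, 1.1]
opening: 0.004
finger_force: 0.0
t 7.03 z 0.0625 psi 17.1 face_phi -96.3 | from axis along tool x(t) 0.0197 y(u) 0.0327 | j6 1.14 F [ 0.4 -0.   1.1] tq [-0.04  0.04  0.01] open 0.00
[435, 394] [434, 343] [307, 331]
```

View pics/side3.png

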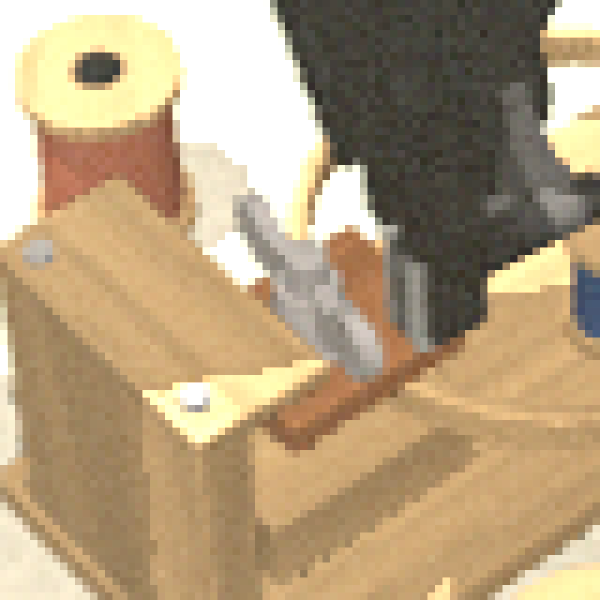

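The fingertip's bottom edge shows at about (430,347), 18–20 mm above the projected TCP, so the visible tip is at z ≈ 0.081, level with the wing at (360,350). I'll push laterally in small steps and watch the force.

```bash
python3 -m handwheel '[[[0,-0.002,-0.0008,0,0],[0,-0.002,-0.0008,0,0],[0,-0.002,-0.0005,0,0],[0,0,0,0,0]]]'
python3 -c "from h import *;rel()"
python3 -m handwheel '[[[0,-0.0038,0.0015,0,7],[0,-0.0038,0.0015,0,7],[0,0,0,0,0]]]'
python3 - <<'E'
from h import *
rel();n='side';c=proj(n,[.53,.0545,.08]).astype(int)
im=viewer.read_camera(n);print([ (np.array(d['xy'])*[640,400],d['confidence']) for d in viewer.pinpoint(n,'nut_seat')])
old=cv2.imread('pics/side0.png')
d=cv2.absdiff(im,old).max(2); # far (left) wing end region of the 6x crop (330..380,200..260)
x0,y0=c-[65,50]; print(d[y0+33:y0+44,x0+54:x0+66])
cv2.imwrite('pics/side4.png',cv2.convertScaleAbs(cv2.resize(im[c[1]-40:c[1]+40,c[0]-40:c[0]+40],(600,600),interpolation=3),alpha=2))
E
```

```text
time: 7.42
eef_pos: [0.5522, 0.0292, 0.0631]
tcp_rot: [0.989, 0.148, 0.0, 0.0]
contact_force: [0.9, -0.7, -0.3]
opening: 0.005
finger_force: 0.0
t 7.42 z 0.0631 psi 17.1 face_phi -96.3 | from axis along tool x(t) 0.0138 y(u) 0.0307 | j6 1.14 F [ 0.9 -0.7 -0.3] tq [-0.03 -0.02 -0.02] open 0.01
time: 7.67
eef_pos: [0.5456, 0.0244, 0.0632]
tcp_rot: [1.0, 0.026, 0.0, -0.0]
contact_force: [0.9, 1.1, 0.2]
opening: -0.001
finger_force: 0.1
t 7.67 z 0.0632 psi 2.9 face_phi -110.5 | from axis along tool x(t) 0.0140 y(u) 0.0308 | j6 1.38 F [0.9 1.1 0.2] tq [ 0.02  0.   -0.  ] open -0.00
[(array([280.192, 225.   ]), 0.44)]
[[13 15 13 14 15 18 19 17 18 18 16 19]
 [15 12 14 15 16 17 18 20  3 15 18 16]
 [18 12 13 10 28 12 26 55 62 31  9 17]
 [10 13 20 20 15 20 30 52 53 25 12 17]
 [13 11 32 28 36 24 41 37 44 28 13 18]
 [13 11 34 44 58 50 32 51 46 27 22  7]
 [14 11 22 82 91 59 26 40 26 27 15 12]
 [11 12 26 87 94 70 23 40 30 36 34 10]
 [14 16 14 70 94 90 26 53 38 12 41 35]
 [16 16 13 39 82 93 93 27 71 30 27 27]
 [17 17 13 12 54 87 94 50 41 35 28 26]]
```

The far wing end changed clearly in the picture, so the nut is turning with the finger. I'll finish this small stroke, lift, and swing back over the front to the other wing.

```bash
python3 -m handwheel '[[[0,-0.0038,0.0015,0.0001,7],[0,0,0,0,0],[0,0.0025,0,0,0],[0,0.0025,0,0,0],[0,0,0,-0.018,0],[0,0,0,-0.018,0]]]'
python3 -c "from h import *;rel()"
python3 -m handwheel '[[[0,0.0036,-0.0025,0,-6.92],[0,0.0036,-0.0025,0,-6.92],[0,0.0036,-0.0025,0,-6.92],[0,0.0036,-0.0025,0,-6.92],[0,0.0036,-0.0025,0,-6.92],[0,0.0036,-0.0025,0,-6.92],[0,0.0036,-0.0025,0,-6.92],[0,0.0036,-0.0025,0,-6.92],[0,0.0036,-0.0025,0,-6.92],[0,0.0036,-0.0025,0,-6.92],[0,0.0036,-0.0025,0,-6.92],[0,0.0036,-0.0025,0,-6.92]]]'
python3 -c "from h import *;rel()"
```

```text
time: 8.27
eef_pos: [0.546, 0.0226, 0.0978]
tcp_rot: [0.999, -0.033, -0.002, -0.0]
contact_force: [0.4, -0.4, 0.7]
opening: -0.005
finger_force: 0.0
t 8.27 z 0.0978 psi -3.8 face_phi -117.2 | from axis along tool x(t) 0.0181 y(u) 0.0307 | j6 1.49 F [ 0.4 -0.4  0.7] tq [-0.02 -0.04 -0.03] open -0.00
time: 9.27
eef_pos: [0.5646, 0.0676, 0.0989]
tcp_rot: [0.768, 0.64, -0.0, -0.0]
contact_force: [-1.0, -1.3, -0.7]
opening: 0.004
finger_force: 0.0
t 9.27 z 0.0989 psi 79.6 face_phi -33.8 | from axis along tool x(t) 0.0192 y(u) 0.0317 | j6 0.12 F [-1.  -1.3 -0.7] tq [ 0.02 -0.01  0.04] open 0.00
```

```bash
python3 -m handwheel '[[[0,0.0036,-0.0025,0,-6.92],[0,0.0036,-0.0025,0,-6.92],[0,0.0036,-0.0025,0,-6.92],[0,0.0036,-0.0025,0,-6.92],[0,0.0036,-0.0025,0,-6.92],[0,0.0036,-0.0025,0,-6.92],[0,0.0036,-0.0025,0,-6.92],[0,0.0036,-0.0025,0,-6.92],[0,0.0036,-0.0025,0,-6.92],[0,0.0036,-0.0025,0,-6.92],[0,0.0036,-0.0025,0,-6.92],[0,0.0036,-0.0025,0,-6.92]]]'
python3 -m handwheel '[[[0,0.0036,-0.0025,0,-6.92],[0,0.0036,-0.0025,0,-6.92],[0,0,0,0,0]]]'
python3 - <<'E'
from h import *
rel();n='side';c=proj(n,[.53,.0545,.08]).astype(int); f=lambda P:((proj(n,P)-(c-[40,40]))*7.5).round().astype(int).tolist()
im=viewer.read_camera(n)
for ph in(54,62,70):
    a=np.radians(ph+YAW);u=np.array([np.cos(a),np.sin(a)]); print(ph,[f([*(AX+r*u),.087]) for r in(.032,-.032)])
cv2.imwrite('pics/side5.png',cv2.convertScaleAbs(cv2.resize(im[c[1]-40:c[1]+40,c[0]-40:c[0]+40],(600,600),interpolation=3),alpha=2))
E
```

```text
time: 10.27
eef_pos: [0.5219, 0.0902, 0.0989]
tcp_rot: [0.151, 0.989, -0.0, -0.0]
contact_force: [0.1, -0.3, 0.3]
opening: 0.001
finger_force: 0.0
time: 10.52
eef_pos: [0.5132, 0.0869, 0.0987]
tcp_rot: [0.033, 0.999, -0.0, -0.0]
contact_force: [0.4, 0.4, -0.0]
opening: 0.0
finger_force: 0.0
t 10.52 z 0.0987 psi 176.2 face_phi 62.8 | from axis along tool x(t) 0.0189 y(u) 0.0313 | j6 -1.53 F [ 0.4  0.4 -0. ] tq [ 0.04 -0.05 -0.02] open 0.00
54 [[299, 203], [308, 378]]
62 [[283, 204], [325, 376]]
70 [[267, 208], [342, 372]]
```

View pics/side5.png

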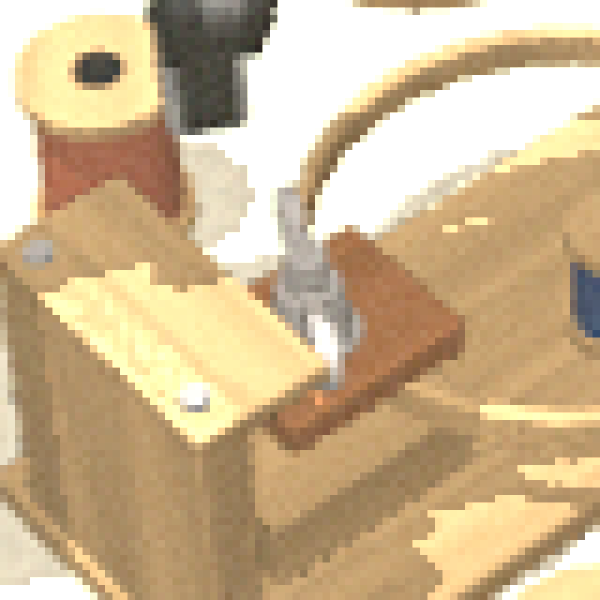

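The wing ends are at (288,195) and (335,370), so the wings lie at φ ≈ 64°, as expected. The fingertip at (210,130) is behind the far wing and clear of the ledge. I'll descend gently between the wing and the ledge.

```bash
python3 -m handwheel '[[[0,-0.001,0,0.004,0],[0,0,0,0.005,0],[0,0,0,0.005,0],[0,0,0,0.004,0],[0,0,0,0,0]]]'
python3 -c "from h import *;rel()"
python3 -m handwheel '[[[0,0,0,0.005,0],[0,0,0,0.005,0],[0,0,0,0.005,0],[0,0,0,0.003,0],[0,0,0,0,0]]]'
python3 -c "from h import *;rel()"
```

```text
time: 10.98
eef_pos: [0.5137, 0.0869, 0.0793]
tcp_rot: [0.035, 0.999, -0.0, -0.001]
contact_force: [-0.4, 0.2, 0.6]
opening: -0.0
finger_force: 0.0
t 10.98 z 0.0793 psi 176.0 face_phi 62.6 | from axis along tool x(t) 0.0186 y(u) 0.0312 | j6 -1.53 F [-0.4  0.2  0.6] tq [ 0.01 -0.03  0.  ] open -0.00
time: 11.4
eef_pos: [0.5139, 0.0869, 0.0618]
tcp_rot: [0.035, 0.999, -0.0, -0.001]
contact_force: [-1.3, -0.0, -0.4]
opening: -0.003
finger_force: 0.0
t 11.40 z 0.0618 psi 176.0 face_phi 62.6 | from axis along tool x(t) 0.0184 y(u) 0.0312 | j6 -1.53 F [-1.3 -0.  -0.4] tq [ 0.    0.01 -0.  ] open -0.00
```

```bash
python3 -m handwheel '[[[0,-0.0022,0,0,0],[0,-0.0022,0,0,0],[0,-0.0038,0.0015,0.0001,7],[0,-0.0038,0.0015,0.0001,7],[0,-0.0038,0.0015,0.0001,7],[0,-0.0038,0.0015,0.0001,7],[0,-0.0038,0.0015,0.0001,7],[0,-0.0038,0.0015,0.0001,7],[0,-0.0038,0.0015,0.0001,7],[0,-0.0038,0.0015,0.0001,7],[0,-0.0038,0.0015,0.0001,7],[0,-0.0038,0.0015,0.0001,7]]]'
python3 -c "from h import *;rel()"
python3 -m handwheel '[[[0,-0.0038,0.0015,0.0001,7],[0,-0.0038,0.0015,0.0001,7],[0,-0.0038,0.0015,0.0001,7],[0,-0.0038,0.0015,0.0001,7],[0,-0.0038,0.0015,0.0001,7],[0,-0.0038,0.0015,0.0001,7]]]'
python3 -c "from h import *;rel()"
```

```text
time: 12.4
eef_pos: [0.5564, 0.0775, 0.062]
tcp_rot: [0.604, 0.797, -0.0, -0.0]
contact_force: [-0.8, 0.4, -0.3]
opening: -0.001
finger_force: 0.5
t 12.40 z 0.0620 psi 105.6 face_phi -7.8 | from axis along tool x(t) 0.0150 y(u) 0.0316 | j6 -0.32 F [-0.8  0.4 -0.3] tq [ 0.2   0.14 -0.03] open -0.00
time: 12.9
eef_pos: [0.5649, 0.055, 0.0616]
tcp_rot: [0.85, 0.527, 0.0, -0.0]
contact_force: [-0.9, 1.5, -0.1]
opening: 0.002
finger_force: 0.5
t 12.90 z 0.0616 psi 63.6 face_phi -49.8 | from axis along tool x(t) 0.0159 y(u) 0.0311 | j6 0.38 F [-0.9  1.5 -0.1] tq [ 0.22 -0.01 -0.01] open 0.00
```

```bash
python3 -m handwheel '[[[0,-0.0041,0.0015,0.0001,7],[0,-0.0041,0.0015,0.0001,7],[0,-0.0041,0.0015,0.0001,7],[0,-0.0041,0.0015,0.0001,7],[0,-0.0039,0.0015,0.0001,7],[0,-0.0039,0.0015,0.0001,7],[0,-0.0039,0.0015,0.0001,7],[0,-0.0039,0.0015,0.0001,7],[0,-0.0039,0.0015,0.0001,7],[0,-0.0025,0.001,0,4],[0,0,0,0,0],[0,0,0,0,0]]]'
python3 -c "from h import *;rel()"
python3 -m handwheel '[[[0,0.0025,0,0,0],[0,0.0025,0,0,0],[0,0,0,-0.019,0],[0,0,0,-0.019,0],[0,0,0,0,0]]]'
python3 -c "from h import *;rel()"
```

```text
time: 13.9
eef_pos: [0.5426, 0.023, 0.0609]
tcp_rot: [1.0, -0.025, 0.001, 0.0]
contact_force: [-0.4, -0.1, 0.1]
opening: -0.0
finger_force: 0.1
t 13.90 z 0.0609 psi -2.9 face_phi -116.3 | from axis along tool x(t) 0.0142 y(u) 0.0308 | j6 1.48 F [-0.4 -0.1  0.1] tq [-0.03 -0.03 -0.01] open -0.00
time: 14.32
eef_pos: [0.5502, 0.0225, 0.1024]
tcp_rot: [1.0, -0.026, 0.004, 0.0]
contact_force: [0.7, -0.1, 1.5]
opening: -0.002
finger_force: 0.0
t 14.32 z 0.1024 psi -3.0 face_phi -116.4 | from axis along tool x(t) 0.0219 y(u) 0.0309 | j6 1.48 F [ 0.7 -0.1  1.5] tq [ 0.   -0.04 -0.03] open -0.00
```

```bash
python3 -m handwheel '[[[0,0.0036,-0.0025,0,-6.92],[0,0.0036,-0.0025,0,-6.92],[0,0.0036,-0.0025,0,-6.92],[0,0.0036,-0.0025,0,-6.92],[0,0.0036,-0.0025,0,-6.92],[0,0.0036,-0.0025,0,-6.92],[0,0.0036,-0.0025,0,-6.92],[0,0.0036,-0.0025,0,-6.92],[0,0.0036,-0.0025,0,-6.92],[0,0.0036,-0.0025,0,-6.92],[0,0.0036,-0.0025,0,-6.92],[0,0.0036,-0.0025,0,-6.92]]]' >/dev/null
python3 -m handwheel '[[[0,0.0036,-0.0025,0,-6.92],[0,0.0036,-0.0025,0,-6.92],[0,0.0036,-0.0025,0,-6.92],[0,0.0036,-0.0025,0,-6.92],[0,0.0036,-0.0025,0,-6.92],[0,0.0036,-0.0025,0,-6.92],[0,0.0036,-0.0025,0,-6.92],[0,0.0036,-0.0025,0,-6.92],[0,0.0036,-0.0025,0,-6.92],[0,0.0036,-0.0025,0,-6.92],[0,0.0036,-0.0025,0,-6.92],[0,0.0036,-0.0025,0,-6.92]]]' >/dev/null
python3 -m handwheel '[[[0,0.0036,-0.0025,0,-6.92],[0,0.0036,-0.0025,0,-6.92],[0,0,0,0,0],[0,0,0,0,0]]]'
python3 -c "from h import *;rel()"
```

```text
time: 16.65
eef_pos: [0.5126, 0.0868, 0.0979]
tcp_rot: [0.028, 1.0, 0.0, -0.0]
contact_force: [-0.7, -0.1, -0.4]
opening: -0.001
finger_force: 0.0
t 16.65 z 0.0979 psi 176.7 face_phi 63.3 | from axis along tool x(t) 0.0193 y(u) 0.0313 | j6 -1.54 F [-0.7 -0.1 -0.4] tq [-0.05  0.02 -0.02] open -0.00
```

```bash
python3 -m handwheel '[[[0,-0.001,0,0.005,0],[0,0,0,0.005,0],[0,0,0,0.005,0],[0,0,0,0.004,0],[0,0,0,0,0]]]' >/dev/null
python3 -c "from h import *;rel()"
python3 -m handwheel '[[[0,0,0,0.005,0],[0,0,0,0.005,0],[0,0,0,0.005,0],[0,0,0,0.003,0],[0,0,0,0,0]]]' >/dev/null
python3 -c "from h import *;rel()"
```

```text
t 17.07 z 0.0778 psi 176.9 face_phi 63.5 | from axis along tool x(t) 0.0191 y(u) 0.0313 | j6 -1.54 F [-0.3 -1.3  0.8] tq [-0.05 -0.01  0.03] open -0.00
t 17.48 z 0.0603 psi 176.9 face_phi 63.5 | from axis along tool x(t) 0.0188 y(u) 0.0313 | j6 -1.54 F [-0.1 -1.1  0.2] tq [0.04 0.02 0.02] open -0.00
```

```bash
python3 -m handwheel '[[[0,-0.0022,0,0,0],[0,-0.0022,0,0,0],[0,-0.0038,0.0015,0.0001,7],[0,-0.0038,0.0015,0.0001,7],[0,-0.0038,0.0015,0.0001,7],[0,-0.0038,0.0015,0.0001,7],[0,-0.0038,0.0015,0.0001,7],[0,-0.0038,0.0015,0.0001,7],[0,-0.0038,0.0015,0.0001,7],[0,-0.0038,0.0015,0.0001,7],[0,-0.0038,0.0015,0.0001,7],[0,-0.0038,0.0015,0.0001,7]]]' >/dev/null
python3 -c "from h import *;rel()"
python3 -m handwheel '[[[0,-0.0039,0.0015,0.0001,7],[0,-0.0039,0.0015,0.0001,7],[0,-0.0039,0.0015,0.0001,7],[0,-0.0039,0.0015,0.0001,7],[0,-0.0039,0.0015,0.0001,7],[0,-0.0039,0.0015,0.0001,7],[0,-0.0039,0.0015,0.0001,7],[0,-0.0039,0.0015,0.0001,7]]]' >/dev/null
python3 -c "from h import *;rel()"
python3 -m handwheel '[[[0,-0.0039,0.0015,0.0001,7],[0,-0.0039,0.0015,0.0001,7],[0,-0.0039,0.0015,0.0001,7],[0,-0.0039,0.0015,0.0001,7],[0,-0.0039,0.0015,0.0001,7],[0,-0.0039,0.0015,0.0001,7],[0,-0.0039,0.0015,0.0001,7],[0,-0.0025,0.001,0,4],[0,0,0,0,0],[0,0,0,0,0]]]' >/dev/null
python3 -c "from h import *;rel()"
```

```text
t 18.48 z 0.0606 psi 106.6 face_phi -6.8 | from axis along tool x(t) 0.0153 y(u) 0.0313 | j6 -0.33 F [-1.4  1.6 -0. ] tq [ 0.14  0.16 -0.01] open 0.00
t 19.15 z 0.0600 psi 50.5 face_phi -62.9 | from axis along tool x(t) 0.0153 y(u) 0.0307 | j6 0.59 F [-0.7  1.4 -1.5] tq [ 0.21 -0.05  0.01] open 0.00
t 19.98 z 0.0594 psi -2.0 face_phi -115.4 | from axis along tool x(t) 0.0142 y(u) 0.0307 | j6 1.46 F [ 0.8 -0.5  0.8] tq [-0.01 -0.01  0.03] open 0.00
```

Contact held through the whole stroke. I'll swing back for the final one.

```bash
python3 -m handwheel '[[[0,0.0025,0,0,0],[0,0.0025,0,0,0],[0,0,0,-0.019,0],[0,0,0,-0.019,0],[0,0,0,0,0]]]' >/dev/null
python3 -m handwheel '[[[0,0.0036,-0.0025,0,-6.92],[0,0.0036,-0.0025,0,-6.92],[0,0.0036,-0.0025,0,-6.92],[0,0.0036,-0.0025,0,-6.92],[0,0.0036,-0.0025,0,-6.92],[0,0.0036,-0.0025,0,-6.92],[0,0.0036,-0.0025,0,-6.92],[0,0.0036,-0.0025,0,-6.92],[0,0.0036,-0.0025,0,-6.92],[0,0.0036,-0.0025,0,-6.92],[0,0.0036,-0.0025,0,-6.92],[0,0.0036,-0.0025,0,-6.92]]]' >/dev/null
python3 -m handwheel '[[[0,0.0036,-0.0025,0,-6.92],[0,0.0036,-0.0025,0,-6.92],[0,0.0036,-0.0025,0,-6.92],[0,0.0036,-0.0025,0,-6.92],[0,0.0036,-0.0025,0,-6.92],[0,0.0036,-0.0025,0,-6.92],[0,0.0036,-0.0025,0,-6.92],[0,0.0036,-0.0025,0,-6.92],[0,0.0036,-0.0025,0,-6.92],[0,0.0036,-0.0025,0,-6.92],[0,0.0036,-0.0025,0,-6.92],[0,0.0036,-0.0025,0,-6.92]]]' >/dev/null
python3 -m handwheel '[[[0,0.0036,-0.0025,0,-6.92],[0,0.0036,-0.0025,0,-6.92],[0,0,0,0,0],[0,0,0,0,0]]]' >/dev/null
python3 -c "from h import *;rel()"
python3 -m handwheel '[[[0,-0.001,0,0.005,0],[0,0,0,0.005,0],[0,0,0,0.005,0],[0,0,0,0.004,0],[0,0,0,0,0]]]' >/dev/null
python3 -c "from h import *;rel()"
```

```text
t 22.73 z 0.0964 psi 177.7 face_phi 64.3 | from axis along tool x(t) 0.0193 y(u) 0.0314 | j6 -1.56 F [-0.  -0.1 -0.4] tq [-0.01  0.07 -0.04] open 0.00
t 23.15 z 0.0763 psi 177.8 face_phi 64.4 | from axis along tool x(t) 0.0191 y(u) 0.0315 | j6 -1.56 F [ 0.3  0.2 -0.3] tq [-0.01  0.02  0.  ] open 0.00
```

Next I'll descend and push to about 12° before the expected stop.

```bash
python3 -m handwheel '[[[0,0,0,0.005,0],[0,0,0,0.005,0],[0,0,0,0.005,0],[0,0,0,0.003,0],[0,0,0,0,0]]]' >/dev/null
python3 -c "from h import *;rel()"
python3 -m handwheel '[[[0,-0.0022,0,0,0],[0,-0.0022,0,0,0],[0,-0.0038,0.0015,0.0001,7],[0,-0.0038,0.0015,0.0001,7],[0,-0.0038,0.0015,0.0001,7],[0,-0.0038,0.0015,0.0001,7],[0,-0.0038,0.0015,0.0001,7],[0,-0.0038,0.0015,0.0001,7],[0,-0.0038,0.0015,0.0001,7]]]' >/dev/null
python3 -c "from h import *;rel()"
python3 -m handwheel '[[[0,-0.0010,0.0004,0,2],[0,-0.0010,0.0004,0,2],[0,0,0,0,0]]]' >/dev/null
python3 -c "from h import *;rel()"
```

```text
t 23.57 z 0.0588 psi 177.8 face_phi 64.4 | from axis along tool x(t) 0.0188 y(u) 0.0315 | j6 -1.56 F [0.3 0.7 0.9] tq [-0.03 -0.02  0.05] open -0.00
t 24.32 z 0.0594 psi 128.5 face_phi 15.1 | from axis along tool x(t) 0.0150 y(u) 0.0316 | j6 -0.70 F [-0.9 -0.1  0.1] tq [ 0.04  0.21 -0.08] open 0.00
t 24.57 z 0.0594 psi 124.8 face_phi 11.4 | from axis along tool x(t) 0.0148 y(u) 0.0316 | j6 -0.64 F [-0.6 -0.1  0.7] tq [ 0.11  0.01 -0.01] open 0.00
```

```bash
python3 -m handwheel '[[[0,-0.0010,0.0004,0,2],[0,-0.0010,0.0004,0,2],[0,-0.0010,0.0004,0,2]]]' >/dev/null
python3 -c "from h import *;rel()"
python3 -m handwheel '[[[0,-0.0010,0.0004,0,2],[0,-0.0005,0.0002,0,1]]]' >/dev/null
python3 -c "from h import *;rel()"
python3 -m handwheel '[[[0,-0.0005,0.0002,0,1],[0,-0.0005,0.0002,0,1]]]' >/dev/null
python3 -c "from h import *;rel()"
```

```text
t 24.82 z 0.0594 psi 118.8 face_phi 5.4 | from axis along tool x(t) 0.0154 y(u) 0.0314 | j6 -0.54 F [-0.3  0.5 -0. ] tq [0.27 0.02 0.02] open -0.00
t 24.98 z 0.0594 psi 115.8 face_phi 2.4 | from axis along tool x(t) 0.0155 y(u) 0.0312 | j6 -0.49 F [-0.6  0.4 -0.3] tq [ 0.26 -0.06  0.01] open -0.00
t 25.15 z 0.0594 psi 113.8 face_phi 0.4 | from axis along tool x(t) 0.0155 y(u) 0.0310 | j6 -0.45 F [0.8 1.8 0.1] tq [ 0.25 -0.03 -0.01] open -0.01
```

```bash
for i in 1 2; do :; done
python3 -m handwheel '[[[0,-0.0007,0,0,0.5],[0,-0.0007,0,0,0.5]]]' >/dev/null
python3 -c "from h import *;rel()"
python3 -m handwheel '[[[0,-0.0007,0,0,0.5],[0,-0.0007,0,0,0.5]]]' >/dev/null
python3 -c "from h import *;rel()"
```

```text
t 25.32 z 0.0594 psi 112.8 face_phi -0.6 | from axis along tool x(t) 0.0147 y(u) 0.0306 | j6 -0.44 F [ 0.4  2.7 -0.4] tq [ 0.58 -0.05 -0.03] open 0.01
t 25.48 z 0.0594 psi 111.7 face_phi -1.7 | from axis along tool x(t) 0.0147 y(u) 0.0305 | j6 -0.42 F [-0.8  6.4  0.9] tq [ 1.19 -0.    0.01] open -0.00
```

The force rose from about 1.5 N to 6.4 N and the finger stopped advancing, so the nut is on its hard stop. I'll back off, lift, and check.

```bash
python3 -m handwheel '[[[0,0.004,0,0,0],[0,0.004,0,0,0],[0,0,0,0,0],[0,0,0,-0.02,0],[0,0,0,-0.03,0],[0,0,0,-0.03,0],[0,0,0,-0.03,0],[0,0,0,-0.03,0],[0,-0.03,0,-0.02,0],[0,-0.04,0,0,0],[0,-0.04,0,0,0],[0,-0.04,0,0,0]]]'
python3 -m handwheel '[[[0,-0.04,0,0,0],[0,-0.03,0,0,0],[0,0,0,0,0],[0,0,0,0,0]]]'
python3 - <<'E'
from h import *
ims=[]
for n in('side','top'):
    c=proj(n,[.57,.07,.06]).astype(int); f=lambda P:((proj(n,P)-(c-[50,55]))*[4,4]).round().astype(int).tolist()
    im=viewer.read_camera(n); ims.append(cv2.resize(im[c[1]-55:c[1]+55,c[0]-50:c[0]+50],(400,440),interpolation=3))
    a=np.radians(YAW);u=np.array([np.cos(a),np.sin(a)]); print(n,'wings at 0:',[f([*(AX+r*u),.081]) for r in(.035,-.035)],'plate front edge underside',f([*(AX+.034*u),.052]))
    for k in('hoop_center','nut_seat','spool_center','bigspool_center','jar_center'):
        print(k,[(np.array(d['xy'])*[640,400]).round(1) for d in viewer.pinpoint(n,k)[:2]])
cv2.imwrite('pics/end.png',cv2.convertScaleAbs(np.hstack(ims),alpha=1.8))
E
```

```text
time: 26.48
eef_pos: [0.6063, -0.0552, 0.2203]
tcp_rot: [0.56, 0.829, -0.0, 0.001]
contact_force: [0.1, 1.1, -0.7]
opening: -0.002
finger_force: 0.0
time: 26.82
eef_pos: [0.6315, -0.1204, 0.2186]
tcp_rot: [0.562, 0.827, -0.0, -0.0]
contact_force: [0.3, 0.1, 0.6]
opening: 0.002
finger_force: 0.0
side wings at 0: [[189, 201], [78, 268]] plate front edge underside [189, 241]
hoop_center [array([294.5, 165.5])]
nut_seat [array([279.1, 225. ])]
spool_center [array([319.2, 213.7])]
bigspool_center [array([251.8, 197.7]), array([317.1, 279.2])]
jar_center [array([317.8, 277.4])]
top wings at 0: [[206, 235], [266, 370]] plate front edge underside [206, 242]
hoop_center []
nut_seat [array([332.1, 253.9])]
spool_center [array([315.4, 206.4]), array([326.3, 252. ])]
bigspool_center [array([266.5, 271.4])]
jar_center [array([390.3, 236. ])]
```

View pics/end.png

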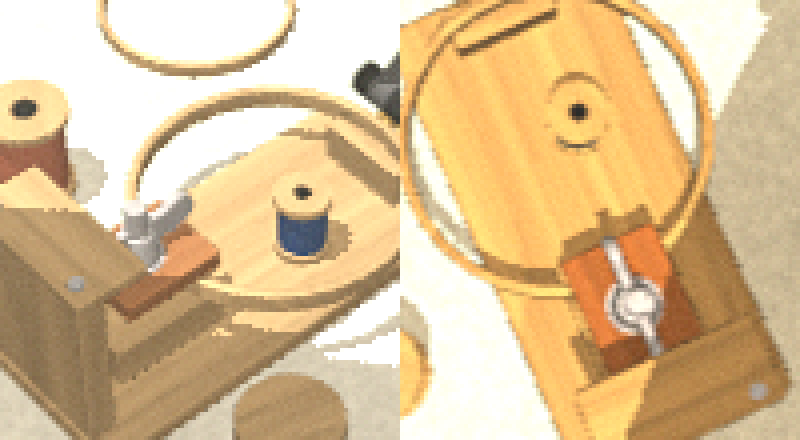

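The end picture shows the wings along the stand's x axis, at (610,240)–(655,350) in the top half, with the plate down on the hoop rim. The hoop, the spools and the jar are where they were, and the arm is clear.

```bash
python3 -c "from plant import sign_off;print(sign_off())"
```

```text
the job is handed in; nothing more can be done
None
```

The wing nut is tightened clockwise to its hard stop (about 445° in four fingertip strokes, at roughly 6 N on the stop), the clamp plate looks down on the hoop, nothing else appears to have moved, the arm is clear, and the job was handed in at about 27 s on the robot's clock.

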